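# Open the salon's steam steriliser

### The arm

A 7-joint arm with a two-finger parallel gripper is mounted at the origin on the work surface. World frame = base frame: x ahead of the robot, y to its left, z up, the work surface at z = 0. Lengths are in mm, angles in degrees, forces in N, time in s.
With the tool pointing down it reaches from about 400 to 875 mm from the base axis. Payload 4.4 kg.
Tool frame: the origin (TCP) lies midway between the tips of the shut fingers; the grasp point (between the pads) lies 19 mm behind it; z points along the fingers, y is the line along which they close (so a half turn about z gives the same grasp; the last joint's range is limited). The gripper opens to 85 mm and grips with 20 to 120 N. Pads are 22 mm wide; open, the fingers measure 114 mm over their backs; the gripper's body (76 mm by 85 mm) begins 54 mm behind the grasp point. The pads swing forward as they close: fully open they stand 13 mm farther back than shut.
Start: joints at [-77.911, 36.005, 2.206, 86.941, -1.547, 57.084, -1.146], TCP at [177.607, 625.279, 231.313] pointing down, gripper open.
Joint ranges: [-175.42, 175.42], [-21.48, 121.26], [-71.46, 75.88], [10.55, 141.38], [-63.04, 243.04], [13.31, 113.54], [-168.57, 168.57]. Speed limits (degrees/s): [147.25, 147.25, 180, 180, 180, 180, 180].

### API

Orientations are given as a 3x3 rotation matrix whose columns are the frame's x, y, z axes.
In Python, from bench import bot gives the robot as it stands.
- The arm moves only by the shell command python3 -m inch 'ROWS' [FORCE]. ROWS is JSON, a list of rows, each a list of 7 numbers: the shift along the world's x, y, z in cm, then the turn, a rotation vector about the world's x, y, z in degrees, then the opening, from 0 (shut) to 1 (fully open). In form: [[x, y, z, rx, ry, rz, grip], ...]. A call has 1 to 8 rows; each row is the pose to reach, as a shift and turn from the pose commanded when the call began; what a row does not reach only later rows make up. A row lasts 1/8 s, in which the tool goes at most 62.5 mm and 10.7 degrees, less where a joint would pass 70% of its speed; a pose out of reach is approached as far as the arm can. A call with a gripper value outside its range is refused whole. The fingers move at their own pace and stop on an object; FORCE is the grip in N (left out, the last holds). Time passes only in rows, so rows that repeat a pose let the fingers close. It gives the time, the measured TCP pose, the force, the opening and the grip force at its end, in the units of the state.
- bot.get_state(): the state, without advancing time (a new reading comes with each control period).
- bot.snapshot(name): name is "scene" or "top"; returns (picture, depth): 420x560x3 uint8, red, green, blue; 420x560 float32, mm along the optical axis (not along the pixel's ray), 0 where there is no reading.
- bot.camera_info(name): a dict with "mtx" (3x3 intrinsics, pixels), "origin" and "rotation" of the camera in the world. Camera axes: x right, y down, z forward; pixel columns grow to the right and rows downward; lengths in mm; the calibration is good to about 2 mm. A picture is of the moment at which its call begins. camera_info takes no time and is no camera call.
- bot.job_done(): hands the job in; it is judged then, once.
The state is a dict: "t": time; "joint_pos": joint angles; "qvel": joint speeds; "joint_torque": joint torques, N m; "position": TCP position; "ee_rot": TCP orientation; "wrist_force": force on the tool from outside, world axes, zero at the start; "wrist_torque": the same for the moment, N m; "grip_width": opening from 0.0 (shut) to 1.0 (fully open); "finger_force": force on a finger pad.
Only numpy, scipy, OpenCV 4.12 (cv2) and the standard library are available. Lean on these libraries where they do the work, as an engineer would, in place of code of your own. Each camera call takes 0.05 s, during which the arm holds its last target. There are 200 camera calls.

### The job

The steriliser's cycle is over and it has no pressure left: open it. Slide the safety catch on the lid's handle fully back, away from the lid's knob, swing the lid's handle anticlockwise (seen from above) round to its stop, then lift the lid off by its knob and set it down gently the right way up on the round cork heat mat, with all three of its feet on the mat. Leave everything else on the counter where it is.

Things in the scene. Friction and masses are not known exactly. Their poses are not given: they have to be found in the camera images.
- steriliser: Bench steam steriliser of the pressure-pot kind, fixed to the counter: black base 244 mm across, 46 mm high; above it a steel pot 208 mm across, rim at 160 mm. Origin: centre of the underside. z up, +x along the fixed pot handle (26 mm wide, 105 to 235 mm from the axis, its top at height 140 mm), which lies right below the lid's handle while the lid is locked.
- rim (a point): On the pot's axis at rim height, 160 mm above the counter, axes as the steriliser. On the pot handle a small steel keeper, within 137 mm of the axis, reaches a height of 158 mm; opposite, a grip 60 mm wide reaches 123 mm from the axis; a grey control box 120 mm wide on the base, towards the steriliser's +y, reaches 160 mm from the axis, 43 mm high.
- lid: Loose steel lid, about 0.65 kg, 240 mm across; centre of mass 10 to 20 mm off its axis towards the handle. Origin: on its axis, at the underside of its edge, which lies on the pot's rim (about 3 mm sideways play). +x along its handle, z up. Locked: its x along the steriliser's x. With the catch released it turns anticlockwise (from above) to a fixed stop 52 degrees on; nothing springs back.
- knob (a point): Middle of the lid's black knob, on its axis, 40 mm above the lid's origin; axes as the lid. Cylinder 46 mm across, 27 mm high (26 to 53 mm above the origin); the dome below it is 18 mm above the origin. 80 mm from the axis stand a brass gauge (34 mm across, top 26 mm above the origin, at 120 degrees from +x) and a valve (22 mm, top 32 mm, at 235 degrees).
- lid_handle (a point): Middle of the lid handle's section, 200 mm from the lid's axis and 14 mm above its origin; axes as the lid. The handle is a straight black bar along the lid's x, 119 to 247 mm from the axis, 26 mm wide, 20 mm high (4 to 24 mm above the origin), both sides free to push on; a few newtons swing it.
- catch_tab (a point): Centre of the top of the safety catch's thumb tab: a steel block 16 mm (along the handle) x 22 x 17 mm high on the lid's handle; it moves with the catch, axes as the lid. Its foot, 17 mm below this point, is on a 4 mm thick plate on the handle's top, which runs on 22 mm from the tab towards the knob. Locked, this point is 153 mm from the lid's axis.
- catch (a joint): Slide of the safety catch along the lid's +x, in m: 0 locked (towards the knob), 0.022 fully released (towards the handle's end). About 3 N moves it; it stays where it is left. Until it is released the lid does not turn.
- mat: Round cork heat mat lying on the counter, fixed, 300 mm across, 10 mm thick. Origin: centre of the underside.
- mask_jar: Amber jar with black cap, 72 mm across, 62 mm high; stands near the robot, between steriliser and mat. Not to be disturbed.
- mask_brush: Mask brush about 195 mm long lying on the counter between steriliser and mat, under 20 mm high. Not to be disturbed.
- mix_bowl: White bowl, 110 mm across, 50 mm high, beyond the steriliser. Not to be disturbed.
- toner: White bottle, 60 mm across, 170 mm high, left of the steriliser. Not to be disturbed.
- tool_tray: Shallow steel tray 200 x 100 x 22 mm, right of the mat. Not to be disturbed.
- spray: Spray bottle, 68 mm across, 190 mm high, near the robot on its right. Not to be disturbed.
- hair_brush: Hair brush 220 mm long lying beyond the mat, 30 mm high. Not to be disturbed.
- claw (a point): Foot of one of the lid's three claws, 113 mm from the axis and 21 mm below the lid's origin, at 160 degrees from the lid's +x (the others at 40 and 280), each 60 mm wide. They hook under the pot's lugs: below 40 degrees of swing the lid cannot be lifted, at the stop it lifts straight up. Put down, the lid stands on them, origin 21 mm above the surface.

How it is judged (in metres and radians):
On the way, in this order (a step that is already met when the one before it is completed fails the run):
1. the catch is slid back while the lid is still locked on the pot (value of joint catch above 0.018 m and angle between the x axis of lid and the x axis of steriliser, either way round below 0.12 rad and distance between lid and rim below 0.008 m), for 0.2 s.
2. the lid's handle is swung round to its stop, the lid still lying on the pot (angle between the x axis of lid and the x axis of steriliser, either way round above 0.82 rad and distance between lid and rim below 0.01 m), for 0.2 s.
3. the lid is lifted clear of the pot (z of lid in the frame of rim above 0.04 m), for 0.1 s.
At the end, for the whole second after the job is handed in: The lid rests level (within 0.03 rad) and the right way up on its three feet on the heat mat, its axis within 45 mm of the mat's centre, released and at rest, with its catch still slid back (horizontal distance between lid and mat below 0.045 m and z of lid in the frame of mat between 0.027 and 0.035 m and z of knob in the frame of lid above 0 m and z of knob in the frame of mat above 0.06 m and angle between lid's own z axis and vertical below 0.03 rad and linear speed of lid below 0.01 m/s and value of joint catch above 0.015 m); the robot touches nothing.
It fails at once if the lid is dropped or slammed on the mat (faster than 0.4 m/s in the last 20 mm) (horizontal distance between lid and mat below 0.1 m and z of lid in the frame of mat below 0.051 m and linear speed of lid above 0.4 m/s).
It fails at once if something else on the counter is moved by more than 25 mm or knocked over (distance of any of mask_jar, mask_brush, mix_bowl, toner, tool_tray, spray, hair_brush from where it was at the start of the episode above 0.025 m or angle between any of mask_jar, mix_bowl, toner, spray's own z axis and vertical above 0.4 rad).
It also fails if it takes over 69 s, if anything falls off the work surface, if the arm or the gripper's body presses on something with over 40 N, if the wrist force passes 120 N, or if a joint passes its speed limit or range.

## Working session

There is one attempt and no reset: what is moved stays moved. The work goes in short steps, Python scripts to look and compute and a shell command to move; the robot and the scene stay as the last step left them, time stands still between calls to the robot, and variables do not carry over. Pictures are saved under pics/ and viewed, at most 10 in all, crops included, and the job is handed in when it is done.

```bash
ls; mkdir -p pics; python3 - <<'E'
from bench import bot
import cv2, numpy as np
s=bot.get_state(); print(s)
for n in ("scene","top"):
    p,d=bot.snapshot(n); cv2.imwrite(f"pics/{n}0.png",p[...,::-1]); np.save(f"pics/{n}0.npy",d); print(n,bot.camera_info(n))
E
```

```text
pics
{'t': 0.0, 'joint_pos': array([-77.91291353,  36.05905298,   2.20251988,  86.99723527,
        -1.54670398,  57.08318411,  -1.14777685]), 'qvel': array([ 0.06480813, -0.01161509, -0.02813557,  0.0967665 ,  0.04861616,
       -0.06419801, -0.05363833]), 'joint_torque': array([ 1.39728331e-04, -5.63413131e+01,  1.22552443e+00, -1.93454969e+01,
        1.07966020e-02,  1.03657233e-02, -1.49911614e-05]), 'position': array([177.40635688, 624.66260841, 230.38062808]), 'ee_rot': array([[-9.61937832e-01,  2.73267930e-01, -4.95073297e-04],
       [ 2.73268377e-01,  9.61936052e-01, -1.85117597e-03],
       [-2.96381732e-05, -1.91600407e-03, -9.99998164e-01]]), 'wrist_force': array([-0.27934056, -0.80552789,  0.50639161]), 'wrist_torque': array([ 0.05493205,  0.03956595, -0.02967492]), 'finger_force': 0.0, 'grip_width': 0.9978116423169703}
scene {'mtx': array([[384.53651823,   0.        , 280.48899442],
       [  0.        , 384.53651823, 211.00473399],
       [  0.        ,   0.        ,   1.        ]]), 'origin': array([ 953.46160694,  350.45847222, 1035.36766349]), 'rotation': array([[-6.93137907e-01,  6.05295443e-01, -3.91378675e-01],
       [ 7.20804989e-01,  5.82131267e-01, -3.76249060e-01],
       [ 9.19228340e-05, -5.42900188e-01, -8.39797224e-01]])}
top {'mtx': array([[469.48387091,   0.        , 273.20580885],
       [  0.        , 469.48387091, 209.57511327],
       [  0.        ,   0.        ,   1.        ]]), 'origin': array([ 330.113101  ,  -56.93187308, 1777.84018911]), 'rotation': array([[ 2.81560427e-02, -9.92434838e-01,  1.19500337e-01],
       [-9.99603449e-01, -2.79031830e-02,  3.78899760e-03],
       [-4.25893447e-04, -1.19559632e-01, -9.92826930e-01]])}
```

View pics/scene0.png

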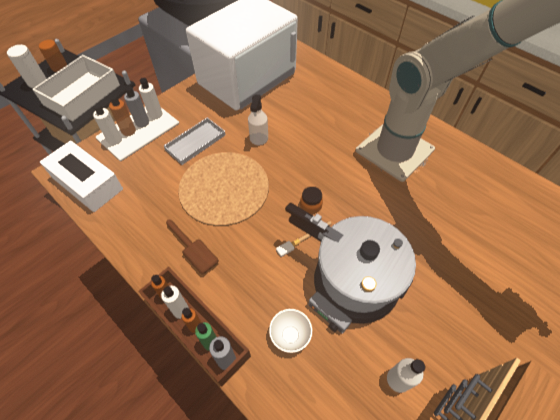

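View pics/top0.png

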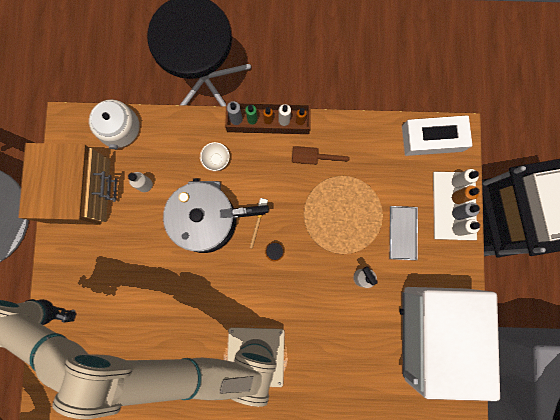

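The scene view shows the knob at (369,250), gauge (369,284), valve (398,243), and the handle running from (340,237) to (290,208) with the catch around (318,223). The mat is at (224,187). In the top view the knob is at (197,215), the handle runs to (268,208), and the mat is at (343,215).

```bash
cat > h.py <<'E'
from bench import bot
import cv2, numpy as np
def cloud(n,d=None,p=None):
    if d is None: p,d=bot.snapshot(n)
    c=bot.camera_info(n); v,u=np.mgrid[:420,:560]; K=c["mtx"]
    X=np.stack([(u-K[0,2])/K[0,0]*d,(v-K[1,2])/K[1,1]*d,d],-1)@c["rotation"].T+c["origin"]
    X[d<=0]=np.nan
    return X,p
def ray(n,uv):
    c=bot.camera_info(n); r=c["rotation"]@np.linalg.inv(c["mtx"])@[*uv,1]; return c["origin"],r/np.linalg.norm(r)
def tri(a,b):
    (o1,r1),(o2,r2)=ray("scene",a),ray("top",b)
    t=np.linalg.lstsq(np.c_[r1,-r2],o2-o1,rcond=None)[0]; p,q=o1+t[0]*r1,o2+t[1]*r2
    return (p+q)/2,np.linalg.norm(p-q)
E
python3 - <<'E'
from h import *
np.set_printoptions(precision=1,suppress=True)
C={n:cloud(n,np.load(f"pics/{n}0.npy"))[0] for n in("scene","top")}
I={n:cv2.imread(f"pics/{n}0.png") for n in C}
print("tri knob",tri((369,250),(197,215)))
for n,X in C.items():
    Z=X[...,2]; kp=dict(scene=(369,250),top=(197,215))[n]; k0=X[kp[1],kp[0]]; print(n,"knob px",k0)
    r=np.hypot(X[...,0]-k0[0],X[...,1]-k0[1])
    m=(r<40)&(Z>203)&(Z<222); P=X[m]; print(" knobtop",m.sum(),np.median(P,0),(P.min(0)+P.max(0))/2,P.min(0),P.max(0))
    m=(r<135)&(Z>150)&(Z<200); uvs=np.argwhere(m)[:,::-1].astype(np.float32)
    P=X[m][:,:2].astype(np.float32); 
    c=cv2.minEnclosingCircle(P[np.hypot(*(P-k0[:2]).T)<124]); print(" lidcircle",c)
    m=(r>125)&(r<260)&(Z>165)&(Z<215); P=X[m]; 
    d=P[:,:2]-k0[:2]; print(" handle n",m.sum(),"range r",r[m].min(),r[m].max(),"dir",np.degrees(np.arctan2(*d.mean(0)[::-1])))
    f=P[(r[m]>185)&(r[m]<245)]; print("  outer handle mean",f.mean(0),len(f), "zmax",np.percentile(f[:,2],[10,50,90]))
    t=P[(P[:,2]>191)]; print("  tab high pts",len(t),t.mean(0) if len(t) else "", t.min(0),t.max(0))
    hsv=cv2.cvtColor(I[n],cv2.COLOR_BGR2HSV)
    mp=dict(scene=(224,187),top=(343,215))[n]; m0=X[mp[1],mp[0]]; print(" mat px",m0)
    rr=np.hypot(X[...,0]-m0[0],X[...,1]-m0[1]); m=(rr<190)&(Z>6)&(Z<15); print(" mat",cv2.minEnclosingCircle(X[m][:,:2].astype(np.float32)),np.median(X[m],0),X[(rr<100)][:,2].mean())
    b=X[(rr>250)&(rr<350)&(np.abs(Z)<8)]; print(" table z",np.median(b[:,2]))
# everything around between
X=C["top"]
for nm,(u,v) in dict(jar=(275,250),brush=(258,222),bowl=(215,156),toner=(140,181),spray=(367,275),hair=(305,155),tray=(403,232)).items(): print(nm,X[v,u])
E
```

```text
tri knob (array([494.4, 207.7, 195.4]), np.float64(1.7868779675456454))
scene knob px [503.4 211.4 212.8]
 knobtop 272 [499.4 211.4 212.2] [496.8 211.  209.8] [473.9 188.7 203.5] [519.8 233.4 216.1]
 lidcircle ((496.656982421875, 208.42916870117188), 122.00968933105469)
 handle n 518 range r 125.00238101866307 259.7587612203794 dir -80.25502425585421
  outer handle mean [528.3  -1.5 180.7] 222 zmax [174.5 181.8 184.7]
  tab high pts 63 [518.6  60.3 201.8] [505.9  51.4 191. ] [528.5  67.2 206.9]
 mat px [ 537.3 -308.7   10.8]
 mat ((535.9005126953125, -321.42974853515625), 176.7940216064453) [ 543.6 -307.2    9.1] 8.877796156174444
 table z -0.9823697804040421
top knob px [493.  203.9 212.9]
 knobtop 145 [493.  208.1 212.7] [495.1 209.4 211.9] [472.6 187.4 204.2] [517.6 231.5 219.6]
 lidcircle ((493.0859375, 203.91403198242188), 123.892822265625)
 handle n 267 range r 125.15493240640977 240.16009717155666 dir -82.11804730033093
  outer handle mean [522.4  -7.1 182.6] 124 zmax [178.  182.8 187.6]
  tab high pts 40 [514.9  57.5 201.4] [504.8  -5.8 191.3] [525.   75.4 208.7]
 mat px [ 529.8 -315.2    8.8]
 mat ((530.2105712890625, -315.6843566894531), 189.6445770263672) [ 532.1 -316.2    9.7] 9.016347855875164
 table z -0.6923449579114731
jar [388.6 -61.1  61.3]
brush [494.2   6.    8.2]
bowl [745.9 180.5   1.9]
toner [619.8 430.2 117.5]
spray [ 309.3 -372.   185.9]
hair [ 754.  -165.5   25.4]
tray [ 471.8 -542.7    6.6]
```

```bash
python3 - <<'E'
import cv2
a=cv2.imread("pics/scene0.png")[180:320,270:430]; b=cv2.imread("pics/top0.png")[160:270,150:300]
a=cv2.resize(a,(400,350),interpolation=cv2.INTER_CUBIC); b=cv2.resize(b,(400,293),interpolation=cv2.INTER_CUBIC)
b=cv2.copyMakeBorder(b,0,57,0,0,0); cv2.imwrite("pics/c1.png",cv2.hconcat([a,b]))
E
```

```text
(no output)
```

View pics/c1.png

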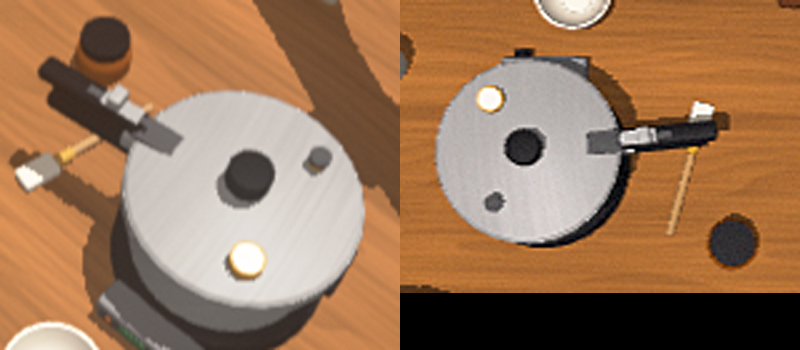

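The zoomed view shows the catch tab on the handle with its plate pointing towards the knob. It agrees with the depth data: axis about (496,210), handle direction about -82°, tab top at about (517,59,206) and mat about (533,-312). I'll travel with the fingers shut to just inboard of the tab.

```bash
python3 -m inch '[[0,0,5,0,0,-8,0],[5,-8,7,0,0,-18,0],[33.6,-53.6,7,0,0,-156,0],[33.6,-53.6,7,0,0,-156,0],[33.6,-53.6,7,0,0,-156,0],[33.6,-53.6,7,0,0,-156,0],[33.6,-53.6,7,0,0,-156,0],[33.6,-53.6,7,0,0,-156,0]]' 30; python3 - <<'E'
from h import *
np.set_printoptions(precision=1,suppress=True)
s=bot.get_state();print(s["t"],s["joint_pos"],s["position"],np.degrees(np.arctan2(s["ee_rot"][1,1],s["ee_rot"][0,1])))
from scipy.optimize import least_squares
for n,mp in dict(scene=(224,187),top=(343,215)).items():
    X,_=cloud(n,np.load(f"pics/{n}0.npy")); I=cv2.imread(f"pics/{n}0.png")
    lab=cv2.cvtColor(cv2.GaussianBlur(I,(5,5),0),cv2.COLOR_BGR2LAB).astype(float)
    h=X[...,2]; m=((h>5)&(h<15)&(np.hypot(X[...,0]-533,X[...,1]+314)<175)).astype(np.uint8)
    m=cv2.morphologyEx(m,cv2.MORPH_OPEN,np.ones((5,5))); m=cv2.morphologyEx(m,cv2.MORPH_CLOSE,np.ones((5,5)))
    c=max(cv2.findContours(m,0,1)[0],key=cv2.contourArea)[:,0]
    o=bot.camera_info(n)["origin"]; W=[]
    for p in c:
        _,r=ray(n,p); W.append((o+r*(10-o[2])/r[2])[:2])
    W=np.array(W); f=least_squares(lambda q:np.hypot(*(W-q[:2]).T)-q[2],[533,-314,150],loss="soft_l1"); print(n,f.x)
E
```

```text
t: 1.1
position: [409.8, 254.0, 298.9]
ee_rot: [[0.15, 0.989, 0.0], [0.989, -0.15, 0.0], [0.0, -0.0, -1.0]]
wrist_force: [0.4, 0.6, -0.5]
grip_width: -0.003
finger_force: 0.0
1.1 [-56.2  19.3  28.5 108.2 -11.1  55.3 -31.4] [409.8 254.  298.9] -8.651768329680571
scene [ 538.6 -311.8  142.7]
top [ 490.6 -277.6    8.6]
```

```bash
python3 -m inch '[[10.3,-16.5,0,0,0,-73.4,0],[10.3,-16.5,0,0,0,-73.4,0],[10.3,-16.5,0,0,0,-73.4,0],[10.3,-16.5,0,0,0,-73.4,0],[10.3,-16.5,0,0,0,-73.4,0],[10.3,-16.5,0,0,0,-73.4,0],[10.3,-16.5,0,0,0,-73.4,0],[10.3,-16.5,0,0,0,-73.4,0]]'; python3 - <<'E'
from h import *
p,d=bot.snapshot("scene"); cv2.imwrite("pics/s2.png",cv2.resize(p[130:320,240:460,::-1],(660,570),interpolation=cv2.INTER_CUBIC))
print(bot.get_state()["joint_pos"])
E
```

```text
t: 2.1
position: [511.9, 90.9, 298.5]
ee_rot: [[0.989, 0.146, -0.001], [0.146, -0.989, -0.001], [-0.001, 0.001, -1.0]]
wrist_force: [0.1, 0.5, -0.0]
grip_width: -0.003
finger_force: 0.0
[-45.96803045  27.54647357  49.45154944 103.18511224 -23.81577059
  60.36181034 -69.15442642]
```

View pics/s2.png

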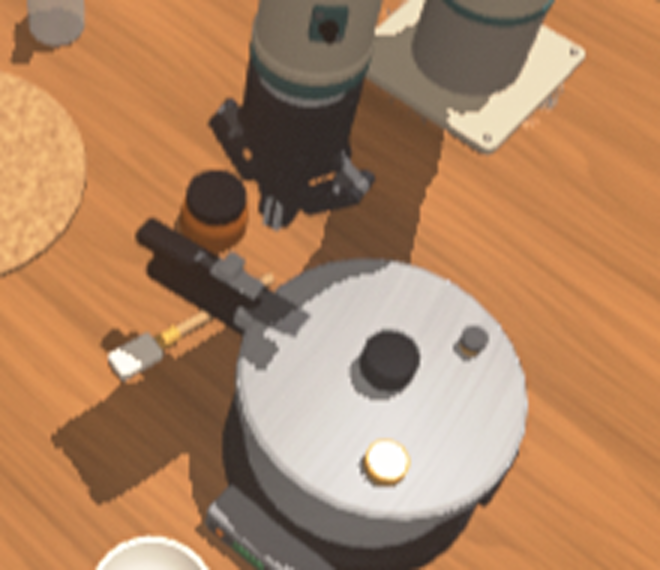

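The fingers hover above the lid's edge, inboard of the tab (tab at about (235,275) in the crop). Next I go down and check for contact.

```bash
python3 -m inch '[[0,0,-4,0,0,0,0],[0,0,-8,0,0,0,0],[0,0,-10,0,0,0,0],[0,0,-10.6,0,0,0,0],[0,0,-10.6,0,0,0,0]]'; python3 -m inch '[[0.05,-0.4,0,0,0,0,0],[0.11,-0.8,0,0,0,0,0],[0.17,-1.2,0,0,0,0,0],[0.17,-1.2,0,0,0,0,0]]'
```

```text
t: 2.78
position: [512.5, 90.7, 193.2]
ee_rot: [[0.989, 0.145, 0.0], [0.145, -0.989, 0.0], [0.0, -0.0, -1.0]]
wrist_force: [0.8, -0.4, -1.0]
grip_width: 0.001
finger_force: 0.0
t: 3.28
position: [514.1, 78.8, 193.2]
ee_rot: [[0.99, 0.144, 0.001], [0.144, -0.99, 0.001], [0.001, -0.0, -1.0]]
wrist_force: [-0.1, 0.1, 0.8]
grip_width: 0.002
finger_force: 0.3
```

```bash
python3 -m inch '[[0.06,-0.4,0,0,0,0,0],[0.11,-0.8,0,0,0,0,0],[0.17,-1.2,0,0,0,0,0],[0.22,-1.6,0,0,0,0,0],[0.22,-1.6,0,0,0,0,0]]'; python3 -m inch '[[0.06,-0.4,0,0,0,0,0],[0.11,-0.8,0,0,0,0,0],[0.14,-1.0,0,0,0,0,0],[0.14,-1.0,0,0,0,0,0]]'
```

```text
t: 3.9
position: [516.3, 61.9, 192.9]
ee_rot: [[0.99, 0.143, 0.0], [0.143, -0.99, -0.001], [0.0, 0.001, -1.0]]
wrist_force: [0.3, 1.4, 1.1]
grip_width: -0.004
finger_force: 0.6
t: 4.4
position: [516.8, 56.7, 192.7]
ee_rot: [[0.989, 0.146, -0.002], [0.146, -0.989, 0.006], [-0.001, -0.006, -1.0]]
wrist_force: [-1.2, 10.7, 3.6]
grip_width: 0.001
finger_force: 5.6
```

Force rises to about 10 N at the stop, with the TCP 22 mm beyond first contact, so the catch is back. I'll retreat and check the tab in the depth image.

```bash
python3 -m inch '[[-0.1,1.2,0,0,0,0,0],[-0.1,1.2,3,0,0,0,0],[-3,0,6,0,0,0,0],[-5,-3,6,0,0,0,0],[-5,-5.4,5.5,0,0,0,0],[-5,-5.4,5.5,0,0,0,0]]'; python3 - <<'E'
from h import *
np.set_printoptions(precision=1,suppress=True)
print(bot.get_state()["position"])
u=np.array([.139,-.990]);A=np.array([496,210])
for n in("scene","top"):
    X,p=cloud(n); Z=X[...,2]; d=X[...,:2]-A; r=d@u; l=d@[.99,.139]
    m=(Z>191)&(Z<212)&(r>125)&(r<200)&(abs(l)<14); P=X[m]; print(n,m.sum(),P.mean(0),r[m].mean(),r[m].min(),r[m].max())
E
```

```text
t: 5.15
position: [467.0, -3.7, 248.0]
ee_rot: [[0.99, 0.14, 0.0], [0.14, -0.99, -0.002], [-0.0, 0.002, -1.0]]
wrist_force: [0.7, 0.2, -1.0]
grip_width: 0.001
finger_force: 0.0
[467.   -3.7 248. ]
scene 63 [521.9  38.3 201.7] 173.54963954399958 147.8241823984226 183.41092405360885<stdin>:7: RuntimeWarning: Mean of empty slice.
  ret = um.true_divide(
  ret = ret.dtype.type(ret / rcount)
Traceback (most recent call last):
ValueError: zero-size array to reduction operation minimum which has no identity
```

The tab now sits at radius 174 (it was 153), so the catch is released. I'll lower beside the handle and close up to it.

```bash
python3 -m inch '[[0,0,-4,0,0,0,0],[0,0,-7.5,0,0,0,0],[0,0.2,-8.8,0,0,0,0],[0.8,0.4,-8.8,0,0,0,0],[1.8,0.6,-8.8,0,0,0,0],[2.6,0.7,-8.8,0,0,0,0],[2.6,0.7,-8.8,0,0,0,0]]'; python3 -m inch '[[0.3,0,0,0,0,0,0],[0.6,0,0,0,0,0,0],[1.0,0.03,0,0,0,0,0],[1.0,0.03,0,0,0,0,0]]'
```

```text
t: 6.12
position: [494.8, 5.9, 160.5]
ee_rot: [[0.989, 0.145, 0.002], [0.145, -0.989, -0.0], [0.002, 0.0, -1.0]]
wrist_force: [-0.6, -0.4, -0.8]
grip_width: 0.003
finger_force: 0.0
t: 6.62
position: [503.2, 6.2, 159.7]
ee_rot: [[0.99, 0.144, -0.001], [0.144, -0.99, 0.0], [-0.001, -0.0, -1.0]]
wrist_force: [-2.5, -0.3, 1.6]
grip_width: -0.002
finger_force: 1.3
```

```bash
python3 -m inch '[[1.4,0.1,0,0,0,4,0],[2.8,0.3,0,0,0,8,0],[4.56,0.7,0,0,0,13,0],[6.26,1.2,0,0,0,18,0],[7.9,1.9,0,0,0,23,0],[9.5,2.7,0,0,0,28,0],[11,3.7,0,0,0,33,0],[12.4,4.75,0,0,0,38,0]]'
```

```text
t: 7.62
position: [626.7, 53.4, 159.3]
ee_rot: [[0.689, 0.724, -0.003], [0.724, -0.689, -0.0], [-0.002, -0.002, -1.0]]
wrist_force: [-2.9, -1.1, 0.2]
grip_width: -0.001
finger_force: 1.5
```

```bash
python3 -m inch '[[0.7,0.6,0,0,0,2.5,0],[1.36,1.23,0,0,0,5,0],[1.98,1.88,0,0,0,7.5,0],[2.56,2.55,0,0,0,10,0],[3.0,3.1,0,0,0,12,0],[3.22,3.4,0,0,0,13,0],[3.43,3.67,0,0,0,14,0],[3.43,3.67,0,0,0,14,0]]'
```

```text
t: 8.62
position: [659.1, 85.1, 159.8]
ee_rot: [[0.498, 0.867, -0.006], [0.867, -0.498, -0.006], [-0.008, -0.002, -1.0]]
wrist_force: [-9.6, -8.2, 3.1]
grip_width: 0.003
finger_force: 6.2
```

Force rises to 12.6 N, so the handle is at its stop. I'll back off, rise and measure.

```bash
python3 -m inch '[[-1,-1.6,0,0,0,0,0],[-2.4,-3.4,0,0,0,0,0],[-2.4,-3.4,5,0,0,0,0],[-2.4,-3.4,10,0,0,0,0.5],[-6,-6,14,0,0,0,1],[-6,-10,14,0,0,0,1],[-6,-10,14,0,0,0,1]]'; cat > m.py <<'E'
from h import *
np.set_printoptions(precision=1,suppress=True)
s=bot.get_state(); print(s["position"],s["joint_pos"])
A=np.array([496,210.])
for n in("scene","top"):
    X,p=cloud(n); cv2.imwrite(f"pics/{n}_m.png",p[...,::-1]); Z=X[...,2]; d=X[...,:2]-A; r=np.hypot(d[...,0],d[...,1])
    m=(r<45)&(Z>203)&(Z<222); P=X[m]
    if m.sum()>20: print(n,"knob",m.sum(),(P.min(0)+P.max(0))/2,P[:,2].mean(),cv2.minEnclosingCircle(P[:,:2].astype(np.float32)))
    m=(r>185)&(r<245)&(Z>165)&(Z<195); P=X[m]
    if m.sum()>20: e=np.median(P[:,:2],0)-A; print(n,"handle",m.sum(),np.median(P,0),np.degrees(np.arctan2(e[1],e[0])))
E
python3 m.py
```

```text
t: 9.5
position: [602.6, -14.0, 302.1]
ee_rot: [[0.5, 0.866, 0.006], [0.866, -0.5, -0.001], [0.002, 0.005, -1.0]]
wrist_force: [-0.4, -0.1, -0.6]
grip_width: 0.847
finger_force: 0.0
[602.6 -14.  302.1] [-19.8  30.5  29.9  90.4 -16.4  63.2 -16. ]
scene knob 274 [497.4 210.6 210.2] 211.5970832494345 ((497.5863342285156, 210.51278686523438), 22.902053833007812)
scene handle 289 [682.2 103.1 182.5] -29.870608916341485
top knob 149 [495.  209.6 211.3] 211.97967351868562 ((494.50091552734375, 209.00491333007812), 23.261320114135742)
top handle 112 [675.9  99.9 182.7] -31.44956842085532
```

Handle at about -30.5°, and the knob at (496,210) with its top near 212.5. I'll go above the knob with the fingers open and along the handle line.

```bash
python3 -m inch '[[-3,5,0,0,0,0,1],[-6,11,0,0,0,0,1],[-9,17,0,0,0,0,1],[-10.65,22.4,0,0,0,0,1],[-10.65,22.4,0,0,0,0,1],[-10.65,22.4,-4,0,0,0,1],[-10.65,22.4,-4,0,0,0,1]]'
```

```text
t: 10.48
position: [493.5, 214.1, 257.7]
ee_rot: [[0.495, 0.869, -0.005], [0.869, -0.495, -0.002], [-0.004, -0.003, -1.0]]
wrist_force: [0.1, -0.6, -0.2]
grip_width: 1.002
finger_force: 0.0
```

```bash
python3 -m inch '[[0.1,-0.2,-2,0,0,0,1],[0.1,-0.2,-2,0,0,0,1],[0.1,-0.2,-2,0,0,0,1]]'; python3 - <<'E'
from h import *
p,d=bot.snapshot("scene"); cv2.imwrite("pics/s4.png",cv2.resize(p[170:320,290:450,::-1],(640,600),interpolation=cv2.INTER_CUBIC))
E
```

```text
t: 10.85
position: [497.2, 212.3, 241.1]
ee_rot: [[0.496, 0.868, 0.002], [0.868, -0.496, 0.001], [0.001, 0.001, -1.0]]
wrist_force: [0.1, 0.0, -0.9]
grip_width: 0.996
finger_force: 0.0
```

View pics/s4.png

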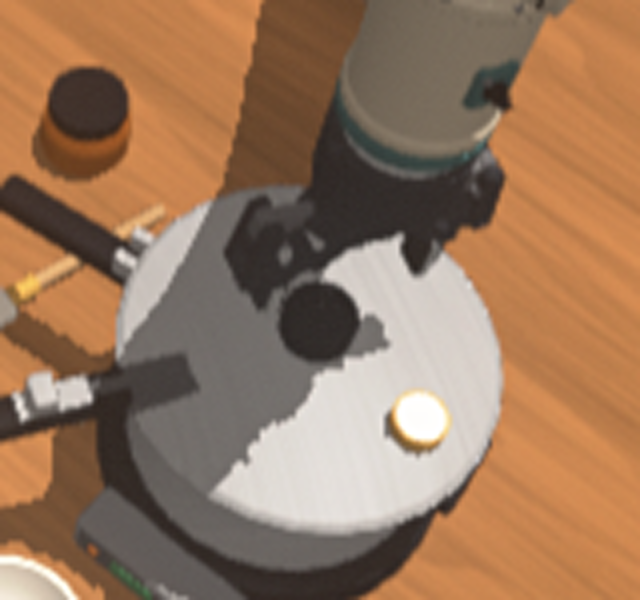

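The open fingers (tips near (265,300) and (420,265)) stand either side of the knob at (318,320). The gauge and valve are clear. I'll descend and grip.

```bash
python3 -m inch '[[-0.1,-0.2,-2,0,0,0,1],[-0.1,-0.2,-4,0,0,0,1],[-0.1,-0.2,-5.4,0,0,0,1],[-0.1,-0.2,-6.2,0,0,0,1],[-0.1,-0.2,-6.2,0,0,0,1]]'; python3 -m inch '[[0,0,0,0,0,0,0.4],[0,0,0,0,0,0,0.3],[0,0,0,0,0,0,0.3],[0,0,0,0,0,0,0.3],[0,0,0,0,0,0,0.3],[0,0,0,0,0,0,0.3]]' 60
```

```text
t: 11.52
position: [495.3, 210.2, 177.8]
ee_rot: [[0.496, 0.868, -0.0], [0.868, -0.496, -0.0], [-0.0, -0.0, -1.0]]
wrist_force: [-0.5, -0.6, 0.3]
grip_width: 1.0
finger_force: 0.0
t: 12.28
position: [496.0, 210.2, 178.7]
ee_rot: [[0.496, 0.868, 0.002], [0.868, -0.496, 0.001], [0.001, 0.001, -1.0]]
wrist_force: [0.5, -0.2, 6.5]
grip_width: 0.523
finger_force: 60.9
```

Gripped at about 45 mm. I'll lift slowly, straight up.

```bash
python3 -m inch '[[0,0,0.5,0,0,0,0.3],[0,0,1,0,0,0,0.3],[0,0,1.5,0,0,0,0.3],[0,0,2.2,0,0,0,0.3],[0,0,3,0,0,0,0.3],[0,0,4,0,0,0,0.3]]' 80; python3 -m inch '[[0,0,1.5,0,0,0,0.3],[0,0,3,0,0,0,0.3],[0,0,4,0,0,0,0.3],[0,0,4.5,0,0,0,0.3],[0,0,4.5,0,0,0,0.3]]'; python3 - <<'E'
from h import *
p,d=bot.snapshot("scene"); cv2.imwrite("pics/s5.png",p[...,::-1])
E
```

```text
t: 13.02
position: [494.9, 210.3, 218.5]
ee_rot: [[0.496, 0.869, -0.001], [0.869, -0.496, 0.0], [-0.0, -0.001, -1.0]]
wrist_force: [0.3, 0.4, -6.2]
grip_width: 0.519
finger_force: 83.1
t: 13.65
position: [495.3, 210.3, 263.1]
ee_rot: [[0.496, 0.868, 0.0], [0.868, -0.496, 0.0], [0.0, 0.0, -1.0]]
wrist_force: [0.8, -0.5, -6.1]
grip_width: 0.524
finger_force: 83.1
```

View pics/s5.png

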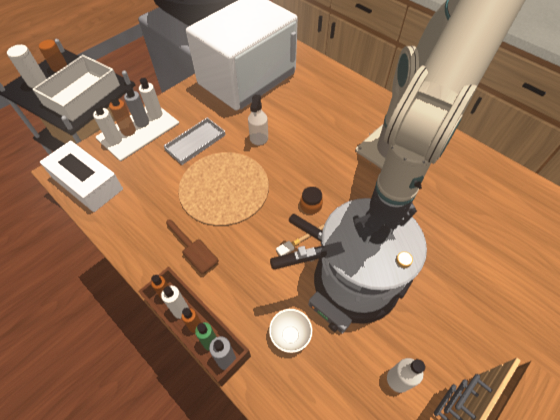

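The lid hangs level on the knob, clear of the pot (handle around (300,257)), and the mat is centred at (224,187). I'll carry it over to the mat.

```bash
python3 -m inch '[[0.1,-1.5,0,0,0,0,0.3],[0.3,-4.5,0,0,0,0,0.3],[0.6,-8.5,0,0,0,0,0.3],[0.9,-12.5,0,0,0,0,0.3],[1.2,-16.5,0,0,0,0,0.3],[1.5,-20.5,0,0,0,0,0.3],[1.8,-24.5,0,0,0,0,0.3],[2.1,-28,0,0,0,0,0.3]]'; python3 -m inch '[[0.3,-4,0,0,0,0,0.3],[0.6,-8,0,0,0,0,0.3],[0.9,-12,0,0,0,0,0.3],[1.2,-16,0,0,0,0,0.3],[1.5,-20,0,0,0,0,0.3],[1.7,-23,0,0,0,0,0.3],[1.8,-24.2,0,0,0,0,0.3],[1.8,-24.2,0,0,0,0,0.3]]'
```

```text
t: 14.7
position: [515.4, -72.8, 262.7]
ee_rot: [[0.498, 0.867, -0.001], [0.867, -0.498, -0.001], [-0.001, -0.0, -1.0]]
wrist_force: [0.8, 0.1, -6.9]
grip_width: 0.517
finger_force: 83.2
t: 15.7
position: [533.4, -312.4, 262.4]
ee_rot: [[0.497, 0.868, -0.001], [0.868, -0.497, 0.001], [-0.0, -0.001, -1.0]]
wrist_force: [0.3, 0.6, -6.6]
grip_width: 0.521
finger_force: 83.2
```

```bash
python3 -m inch '[[0,0,-2,0,0,0,0.3],[0,0,-5,0,0,0,0.3],[0,0,-8,0,0,0,0.3],[0,0,-11,0,0,0,0.3],[0,0,-14,0,0,0,0.3],[0,0,-16.5,0,0,0,0.3],[0,0,-18,0,0,0,0.3],[0,0,-18,0,0,0,0.3]]'; python3 - <<'E'
from h import *
ims=[]
p,d=bot.snapshot("top"); q,d=bot.snapshot("scene")
a=cv2.resize(p[140:290,270:430,::-1],(400,375)); b=cv2.resize(q[120:270,150:310,::-1],(400,375)); cv2.imwrite("pics/s6.png",cv2.hconcat([a,b]))
E
```

```text
t: 16.7
position: [534.0, -310.2, 82.1]
ee_rot: [[0.495, 0.869, -0.002], [0.869, -0.495, 0.002], [0.001, -0.002, -1.0]]
wrist_force: [-0.7, -0.2, -5.7]
grip_width: 0.518
finger_force: 83.3
```

View pics/s6.png

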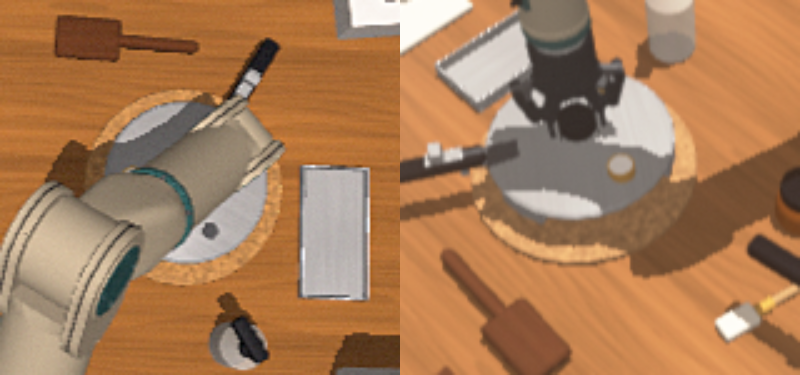

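In the top crop the lid is centred on the mat (lid centre about (187,182), mat about (183,187)), and tray, spray and brush are clear. I'll creep down until it touches.

```bash
python3 -m inch '[[0,0,-0.8,0,0,0,0.3],[0,0,-1.5,0,0,0,0.3],[0,0,-2,0,0,0,0.3],[0,0,-2.4,0,0,0,0.3],[0,0,-2.7,0,0,0,0.3],[0,0,-2.9,0,0,0,0.3],[0,0,-3.05,0,0,0,0.3],[0,0,-3.05,0,0,0,0.3]]'; python3 -m inch '[[0,0,-0.1,0,0,0,0.3],[0,0,-0.2,0,0,0,0.3],[0,0,-0.2,0,0,0,0.3]]'
```

```text
t: 17.8
position: [534.3, -311.7, 52.4]
ee_rot: [[0.496, 0.868, -0.0], [0.868, -0.496, 0.0], [0.0, -0.0, -1.0]]
wrist_force: [-0.0, -0.0, -6.2]
grip_width: 0.52
finger_force: 83.3
t: 18.18
position: [534.3, -311.7, 50.3]
ee_rot: [[0.496, 0.868, -0.0], [0.868, -0.496, 0.0], [0.0, -0.0, -1.0]]
wrist_force: [-0.1, 0.1, -5.9]
grip_width: 0.521
finger_force: 83.3
```

```bash
python3 -m inch '[[0,0,-0.06,0,0,0,0.3],[0,0,-0.12,0,0,0,0.3],[0,0,-0.12,0,0,0,0.3]]'; python3 -m inch '[[0,0,-0.06,0,0,0,0.3],[0,0,-0.12,0,0,0,0.3],[0,0,-0.12,0,0,0,0.3]]'
```

```text
t: 18.55
position: [534.3, -311.8, 49.9]
ee_rot: [[0.496, 0.868, 0.0], [0.868, -0.496, 0.0], [0.0, 0.0, -1.0]]
wrist_force: [-2.8, 2.2, 3.0]
grip_width: 0.519
finger_force: 84.3
t: 18.92
position: [534.3, -311.7, 49.8]
ee_rot: [[0.496, 0.868, 0.001], [0.868, -0.496, 0.001], [0.001, 0.0, -1.0]]
wrist_force: [-5.5, 2.9, 11.6]
grip_width: 0.522
finger_force: 85.0
```

The lid rests on the mat. I'll ease off the load, then open and rise.

```bash
python3 -m inch '[[0,0,0.12,0,0,0,0.3],[0,0,0.12,0,0,0,0.55],[0,0,0.12,0,0,0,0.7],[0,0,0.12,0,0,0,1],[0,0,0.12,0,0,0,1],[0,0,0.12,0,0,0,1]]'; python3 -m inch '[[0,0,1.5,0,0,0,1],[0,0,4,0,0,0,1],[0,0,8,0,0,0,1],[0,0,13,0,0,0,1],[-6,6,18,0,0,0,1],[-6,12,18,0,0,0,1],[-6,18,18,0,0,0,1],[-6,18,18,0,0,0,1]]'; python3 - <<'E'
from h import *
np.set_printoptions(precision=3,suppress=True)
p,d=bot.snapshot("scene"); X,_=cloud("scene",d); cv2.imwrite("pics/s7.png",p[...,::-1])
A=np.array([534,-312]);e=X[...,:2]-A; r=np.hypot(e[...,0],e[...,1]);Z=X[...,2]
k=X[(r<40)&(Z>74)&(Z<95)]; print("knob",(k.min(0)+k.max(0))/2,np.median(k,0))
m=(r>105)&(r<118)&(Z>25)&(Z<60); P=X[m]; c=np.linalg.lstsq(np.c_[P[:,:2]-A,np.ones(len(P))],P[:,2],rcond=None)[0]; print("rim plane",len(P),c)
E
```

```text
t: 19.68
position: [534.4, -311.9, 49.2]
ee_rot: [[0.496, 0.868, 0.0], [0.868, -0.496, -0.0], [-0.0, 0.0, -1.0]]
wrist_force: [0.4, 0.0, 0.0]
grip_width: 1.001
finger_force: 0.0
t: 20.68
position: [474.0, -127.5, 230.4]
ee_rot: [[0.492, 0.871, 0.001], [0.871, -0.492, 0.003], [0.003, -0.0, -1.0]]
wrist_force: [0.8, -0.8, 0.3]
grip_width: 1.001
finger_force: 0.0
knob [ 536.632 -310.325   81.445] [ 538.148 -308.621   81.943]
rim plane 646 [ 0.009 -0.005 38.483]
```

View pics/s7.png

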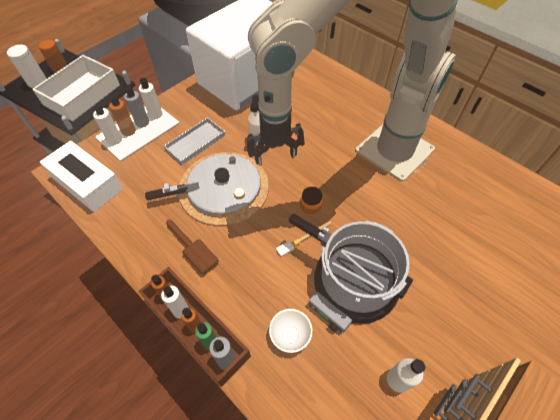

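The lid sits level on the mat (knob at (222,175) px), the pot is open, everything else is undisturbed, and the gripper is clear. I'm handing in the job.

```bash
python3 -m inch '[[0,0,0,0,0,0,1],[0,0,0,0,0,0,1]]' && python3 -c "
from bench import bot
print(bot.job_done())"
```

```text
t: 20.98
position: [474.4, -133.5, 229.6]
ee_rot: [[0.498, 0.867, 0.001], [0.867, -0.498, -0.001], [-0.001, 0.001, -1.0]]
wrist_force: [-0.3, -0.4, 0.1]
grip_width: 0.997
finger_force: 0.0
the job is handed in; nothing more can be done
None
```

I slid the catch back, swung the handle to its stop and set the lid level on the mat, about 3 mm off centre. I handed the job in at about 21 s with nothing else visibly disturbed; `job_done()` gave no verdict.

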